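# Walk the sticking peg tray home and fasten its catch

## Robot

A 7-joint arm with a two-finger parallel gripper is mounted at the origin on the work surface. World frame = base frame: x ahead of the robot, y to its left, z up, the work surface at z = 0. Lengths are in m, angles in rad, forces in N, time in s.
With the tool pointing down it reaches from about 0.4 to 0.875 m from the base axis. Payload 19.3 kg.
Tool frame: the origin (TCP) lies at the very end of the fingers, on their centre line; the grasp point (between the pads) lies 19 mm behind it; z points along the fingers, y is the direction in which the jaws open and shut (so a half turn about z gives the same grasp; the last joint's range is limited). The gripper opens to 85 mm and grips with 20 to 120 N. Pads are 22 mm wide; open, the fingers measure 114 mm over their backs; the gripper's body (76 mm by 85 mm) begins 54 mm behind the grasp point. The pads swing forward as they close: fully open they stand 13 mm farther back than shut.
Start: joints at [1.164, 0.521, -0.036, 1.599, 0.021, 1.021, -0.113], TCP at [0.207, -0.59, 0.231] pointing down, gripper open.
Joint ranges: [-2.91, 2.91], [-0.3, 2.13], [-1.5, 1.42], [0.17, 2.43], [-1.26, 4.41], [0.16, 1.93], [-2.52, 2.52]. Speed limits (rad/s): [1.89, 1.89, 2.39, 2.39, 3.01, 3.01, 3.01].

## Interface

Orientations are given as [roll, pitch, yaw] about the fixed x, y, z axes, in that order (R = Rz(yaw) Ry(pitch) Rx(roll)).
In Python, from workcell import bot, viewer gives the robot as it stands.
- The arm moves only by the shell command python3 -m creep 'ROWS' [FORCE]. ROWS is JSON, a list of rows, each an object of numbers: "rx", "ry", "rz": the turn, a rotation vector about the tool's x, y, z in degrees; "tx", "ty", "tz": the shift along the tool's x, y, z in mm; "hand": the closure, from -1 (fully open) to 1 (shut), so that 0 is half open. In form: [{"rx": .., "ry": .., "rz": .., "tx": .., "ty": .., "tz": .., "hand": ..}, ...]. A call has 1 to 8 rows; each row is the pose to reach, as a shift and turn from the pose commanded when the call began, along the tool's axes at that moment; what a row does not reach only later rows make up. A row lasts 1/10 s, in which the tool goes at most 50 mm and 8.59 degrees, less where a joint would pass 70% of its speed; a pose out of reach is approached as far as the arm can. A call with a gripper value outside its range is refused whole. The fingers move at their own pace and stop on an object; FORCE is the grip in N (left out, the last holds). Time passes only in rows, so rows that repeat a pose let the fingers close. It gives the time, the measured TCP pose, the force and the opening at its end, in the units of the state.
- bot.observe(): the state, without advancing time (a new reading comes with each control period).
- viewer.grab_frame(name): name is "side" or "top"; returns a dict with "pixels" (384x512x3 uint8, blue, green, red), "vertical_fov" (degrees; the focal length in pixels is half the picture's height over the tangent of half this angle, whatever the lens; pixels are square), "cx", "cy" (the principal point, pixels), "rvec" (rotation vector, rad) and "tvec" (3), from world to camera coordinates, as OpenCV has them. Camera axes: x right, y down, z forward; pixel columns grow to the right and rows downward; lengths in m; the calibration is good to about 2 mm. A picture is of the moment at which its call begins. There is no depth.
- bot.job_done(): hands the job in, once; it reports no verdict.
Trained networks look in a picture, given as the dict that the camera call returned (one of the last four; its "shot" number tells which), for a name from the list of things; names that differ only in an ending like _2 or _b are one class to them, and where a whole thing is asked for, a point or a joint stands for the part that bears it (a point fixed in the world has none). Each returns a list of dicts, best first, with "score" (0 to 1); they miss things now and then, are a little off and sometimes report something else, mostly with a low value. They report only what shows in the picture. A call takes as long as a camera call.
- viewer.outline_of(target, picture): "mask" (384x512 bool, what is visible of it) and "bbox" ([left, top, right, bottom] in pixels, round what is visible of it).
The state is a dict: "clock": time; "qpos": joint angles; "qd": joint speeds; "joint_efforts": joint torques, N m; "position": TCP position; "tool_rot": TCP orientation; "force": force on the tool from outside, world axes, zero at the start; "moment": the same for the moment, N m; "grip_width": finger opening in m.
Only numpy, scipy, OpenCV 4.12 (cv2) and the standard library are available. Lean on these libraries where they do the work, as an engineer would, in place of code of your own. Each camera call takes 0.05 s, during which the arm holds its last target.

## Task

Put the clothes pegs away: push the beige tray fully home under the wooden riser, both ends hard up against the back stop, then swing the small wooden catch at its right-hand end all the way across the tray's front and let go. The tray sticks and jams skewed when one end gets ahead, so work it in with gentle pushes on its front, alternately near the left and the right end, never with more than 25 newtons. Keep the pegs in the tray and do not disturb the other things.

Things in the scene. Friction and masses are not known exactly. Their poses are not given: they have to be found in the camera images.
- riser_front (a point): Fixed wooden riser. This point is at ledge height (z=0), midway along the line where the tray's front face lies when fully home. x points into the riser (the way the tray must go), y to the left along the tray's front, z up. All x, y, z below in mm are in this frame. A board across the back (its face at x=120) is the stop for the tray's back edge.
- deck_edge (a point): Middle of the deck's front edge, on its top. The deck (top z=62, underside z=50) spans x 25 to 135, y -175 to 175; the tray slides beneath it.
- tongue_end (a point): Middle of the front end of the riser's tongue, on its top (z=62). The tongue is part of the riser: 90 wide (y -45 to 45), 12 thick, from the deck out to x=-110 over the tray's middle, with a foot of the same width (x -110 to -92) down to the ledge. So the tray's middle cannot be reached; push beside it.
- rail_left (a point): Front end of the left low rail, on its top. Rails on both sides (y 157 to 175 and -157 to -175) are 28 high and run from x=-85 to 25, where they rise to carry the deck.
- tray_front_left (a point): Left (+y) end of the front face of the shallow beige plastic tray, 20 mm above the ledge. Tray: 120 (x) by 298 (y) by 40 mm high, about 0.6 kg, loose on the ledge between the rails, pulled out 45 to 67 mm at the start, a little skewed. Its front face is flat and can be pushed 60 to 140 mm either side of its middle.
- tray_front_right (a point): Right (-y) end of the same face, 298 mm from the left one, 20 mm above the ledge. Same axes.
- tray: The tray; origin on the ledge under its middle, x into the riser, y left. 3 mm play to each rail, guide nubs 80 mm apart: pushed near one end it pivots about the other (3 to 9 N), skews up to 0.08 rad either way, then jams and the force rises steeply (over about 12 N it is jammed, or home). A push at the other end frees it and gains ground.
- catch_pivot (a point): Pivot (upright pin) of the wooden turn catch on the right rail, at mid-height of its bar. The bar is 12 mm thick, 12 mm high (z 29 to 41 mm above the ledge), and reaches 72 mm from the pivot. It lies 13 mm ahead of the tray's home line (x=-13, y=-166 in the riser's frame).
- catch_tip (a point): Middle of the free end of the catch's bar, 72 mm from the pivot, at mid-height.
- catch (a joint): Catch angle, rad: 0 = bar points straight to -x of the riser, negative = turned outwards to the right (least -0.8), 1.57 = straight across the right end of the tray's front (stop at 1.6). Stiff (about 0.03 N m), stays where it is left, and can cross only when the tray's right end is home.
- peg0: Orange plastic clothes peg, 75 mm long, 10 mm high, loose in the tray's left compartment; origin under its middle.
- peg1: Another such peg, in the tray's right compartment.
- peg2: Another such peg, in the tray's right compartment.
- earring_stand: Clear acrylic earring stand, 50 x 110 x 95 mm, on the riser's deck; origin under its base.
- incense_holder: Ceramic incense holder, 52 mm across, 24 mm high, on the riser's tongue; origin under its base.
- coat_hanger: Wooden coat hanger with steel hook, 430 mm wide, lying on the ledge to the left; origin at its middle.
- cream_jar: White jar, 60 mm across, 50 mm high, on the ledge to the right of the riser.
- ring_dish: Terracotta dish, 90 mm across, 20 mm high, on the ledge to the left of the riser.
- hair_brush: Brush lying on the ledge at the right.
- polish_tin: Round flat tin, 72 mm across, 26 mm high, on the ledge at the right.

How it is judged:
On the way, in this order (a step that is already met when the one before it is completed fails the run):
1. the tray is fully home, both ends of its front within 4 mm of the home line (x of each of tray_front_left, tray_front_right in the frame of riser_front above -0.004 m), for 0.2 s.
2. the catch lies across the tray's front (value of joint catch above 1.4 rad), for 0.2 s.
At the end, for the whole second after the job is handed in: Both ends of the tray's front lie within 4 mm of the home line, the tray is flat and at rest, and the catch lies across its front (catch angle above 1.4 rad) (all of step 1 and value of joint catch above 1.4 rad and angle between tray's own z axis and vertical below 0.03 rad and linear speed of tray below 0.01 m/s); the robot touches nothing.
It fails at once if the tray is pushed with more than 25 N (contact force between any of the arm, the fingers and tray above 25 N).
It fails at once if a peg leaves the tray (z of any of peg0, peg1, peg2 in the frame of tray above 0.05 m or horizontal distance between any of peg0, peg1, peg2 and tray above 0.16 m).
It fails at once if another thing is knocked more than 20 mm out of place (distance of any of earring_stand, incense_holder, coat_hanger, cream_jar, ring_dish, hair_brush, polish_tin from where it was at the start of the episode above 0.02 m).
It also fails if it takes over 72 s, if anything falls off the work surface, if the arm or the gripper's body presses on something with over 40 N, if the wrist force passes 120 N, or if a joint passes its speed limit or range.

## Working session

There is one attempt and no reset: what is moved stays moved. The work goes in short steps, Python scripts to look and compute and a shell command to move; the robot and the scene stay as the last step left them, time stands still between calls to the robot, and variables do not carry over. Pictures are saved under pics/ and viewed, and the job is handed in when it is done.

```bash
mkdir -p pics; ls
cat > h.py <<'E'
import numpy as np, cv2
from workcell import bot, viewer
def K(p):
    h,w=p["pixels"].shape[:2]; f=h/2/np.tan(np.radians(p["vertical_fov"])/2)
    return np.array([[f,0,p["cx"]],[0,f,p["cy"]],[0,0,1.]])
def proj(p,X):
    return cv2.projectPoints(np.asarray(X,float).reshape(-1,3),np.array(p["rvec"],float),np.array(p["tvec"],float),K(p),None)[0].reshape(-1,2)
def onz(p,uv,z):
    R=cv2.Rodrigues(np.array(p["rvec"],float))[0]; t=np.array(p["tvec"],float).ravel()
    uv=np.asarray(uv,float).reshape(-1,2)
    d=(R.T@np.linalg.inv(K(p))@np.c_[uv,np.ones(len(uv))].T).T
    c=-R.T@t
    return c+d*((z-c[2])/d[:,2])[:,None]
E
python3 - <<'E'
from h import *
s=bot.observe(); print(s)
for n in("top","side"):
    p=viewer.grab_frame(n); print({k:v for k,v in p.items() if k!="pixels"})
    cv2.imwrite(f"pics/{n}0.png",cv2.resize(p["pixels"],(800,600),interpolation=cv2.INTER_CUBIC))
    for t in("tray","catch","riser_front","peg0","incense_holder","earring_stand","coat_hanger"):
        try: print(n,t,[(o["score"],o["bbox"]) for o in viewer.outline_of(t,p)][:3])
        except Exception as e: print(t,e)
E
```

```text
pics
{'clock': 0.0, 'qpos': array([ 1.16377661,  0.52203994, -0.03635626,  1.59998962,  0.0212085 ,
        1.02108583, -0.11279922]), 'qd': array([ 0.0016762 ,  0.00144128,  0.00136473, -0.00023437,  0.00074753,
        0.00022414, -0.00113741]), 'joint_efforts': array([-1.15735758e-03, -9.27108979e+01,  1.97947450e+00, -3.69934237e+01,
        1.78293331e-02,  8.21276248e-03, -4.43189106e-05]), 'position': array([ 0.20642545, -0.58957836,  0.23071583]), 'tool_rot': array([-3.14045753e+00,  7.32127688e-05,  3.36839694e-01]), 'force': array([ 0.24998485, -0.84523105, -0.16540228]), 'moment': array([-0.04752176, -0.0287481 , -0.00724273]), 'grip_width': 0.08560771803036843}
{'vertical_fov': 44.496219163641264, 'cx': 258.1158699392778, 'cy': 190.1471254189609, 'rvec': array([ 2.06965793, -2.13838663,  0.17530265]), 'tvec': array([0.01026464, 0.51536475, 1.3489962 ]), 'shot': 1}
top tray [(0.75, [198.1, 168.2, 295.2, 197.3])]
top catch [(0.74, [196.6, 163.0, 297.6, 199.8]), (0.58, [300.3, 177.5, 316.6, 197.1]), (0.58, [189.4, 128.6, 313.0, 216.9])]
top riser_front [(0.87, [184.3, 129.3,
[... 347 characters left out ...]

{'vertical_fov': 56.62849128533257, 'cx': 254.87156237140505, 'cy': 192.75869070838326, 'rvec': array([ 0.33501534, -2.77032836,  1.16854068]), 'tvec': array([0.4860596 , 0.16537454, 1.09468241]), 'shot': 2}
side tray [(0.69, [214.3, 185.3, 255.1, 258.1])]
side catch []
side riser_front [(0.7, [237.4, 137.8, 252.2, 154.8]), (0.55, [176.1, 171.0, 271.1, 273.2])]
side peg0 [(0.41, [214.3, 233.0, 237.4, 244.1])]
side incense_holder [(0.64, [206.0, 319.3, 368.1, 382.3]), (0.63, [239.9, 202.4, 254.0, 215.8]), (0.63, [211.6, 186.4, 257.9, 254.2])]
side earring_stand [(0.88, [194.4, 172.9, 216.5, 215.8])]
side coat_hanger [(0.93, [200.7, 318.5, 370.2, 384.0]), (0.56, [211.6, 184.1, 258.9, 261.3])]
```

View pics/top0.png

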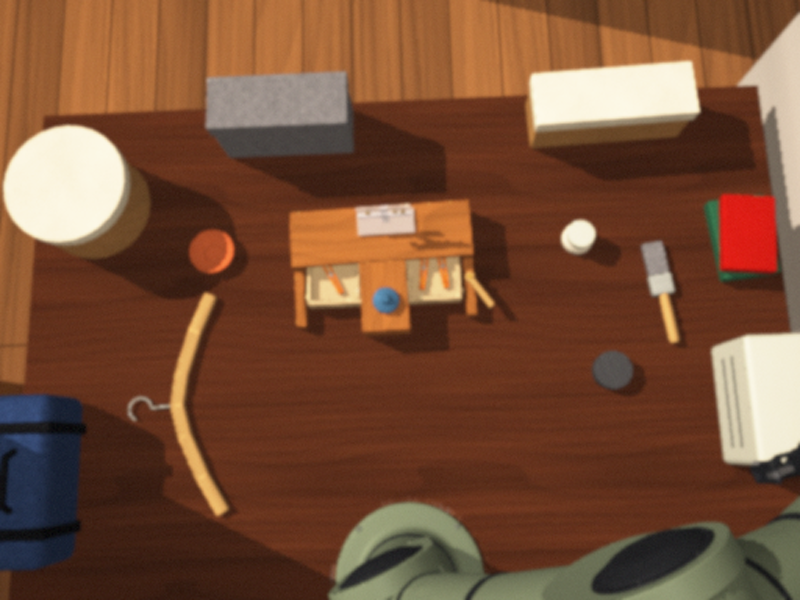

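View pics/side0.png

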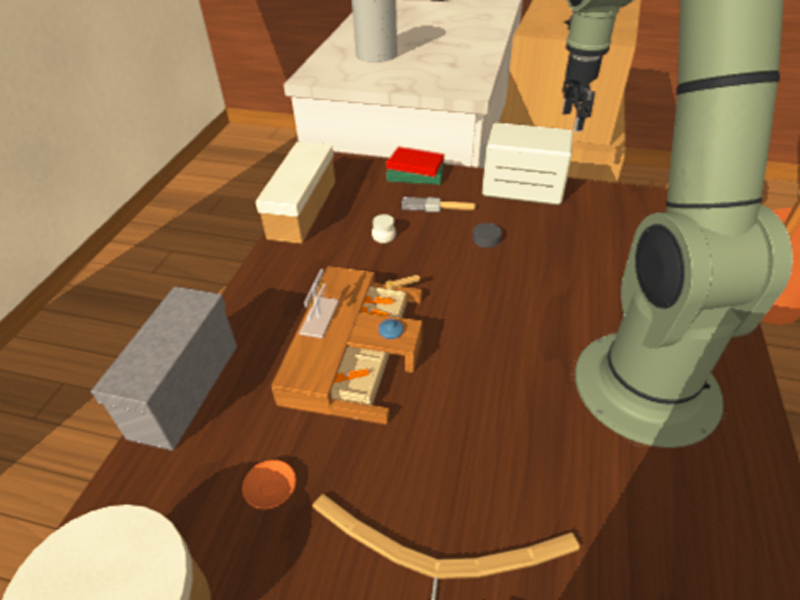

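Run:
```python
from h import *
p=viewer.grab_frame("top")
np.save("top0.npy",p,allow_pickle=True)
c=p["pixels"][115:230,175:325]
cv2.imwrite("pics/top0z.png",cv2.resize(c,(780,598),interpolation=cv2.INTER_CUBIC))
p=viewer.grab_frame("side")
c=p["pixels"][125:285,165:285]
np.save("side0.npy",p,allow_pickle=True)
cv2.imwrite("pics/side0z.png",cv2.resize(c,(450,600),interpolation=cv2.INTER_CUBIC))
```

```text
(no output)
```

View pics/top0z.png

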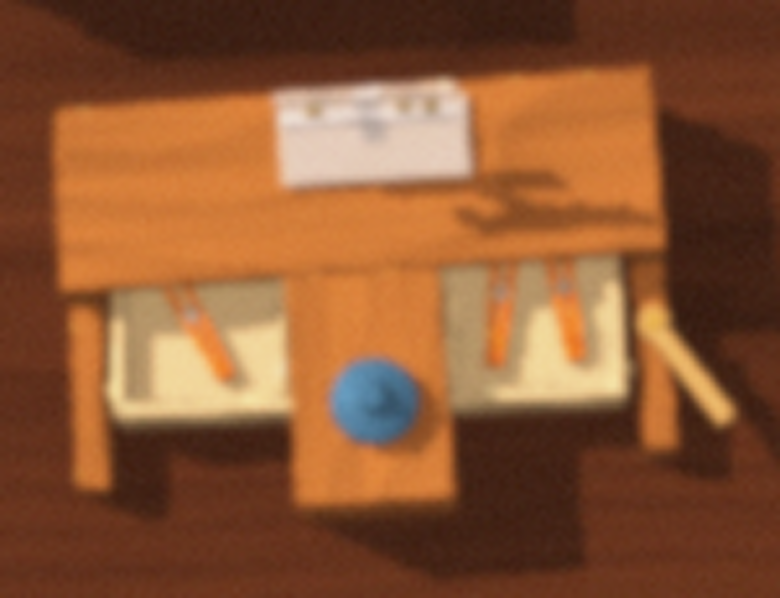

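View pics/side0z.png

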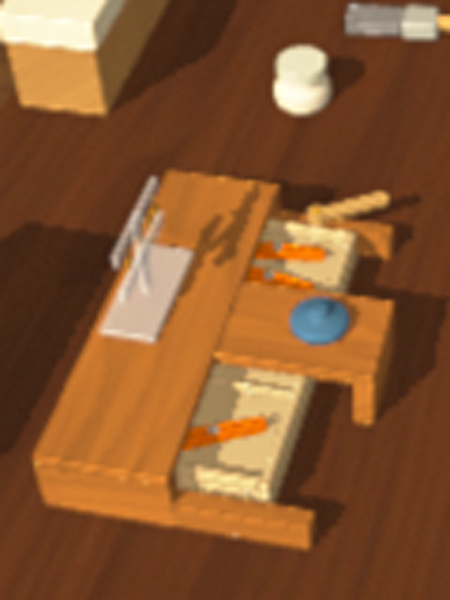

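```bash
cat > fit.py <<'E'
from h import *
from scipy.optimize import least_squares
pt=np.load("top0.npy",allow_pickle=True).item(); ps=np.load("side0.npy",allow_pickle=True).item()
T=lambda a:(np.array(a,float)+.5)/5.2-.5+[175,115]
S=lambda a:(np.array(a,float)+.5)/3.75-.5+[165,125]
mt=np.array([[135,175,62],[135,-175,62],[25,175,62],[25,-175,62],[-110,45,62],[-110,-45,62],[-85,175,28],[-85,157,28],[-85,-157,28],[-85,-175,28]])/1e3
ut=T([[53,108],[650,66],[62,293],[665,250],[295,505],[455,498],[75,490],[110,488],[643,450],[678,447]])
ms=np.array([[135,175,62],[25,175,62],[135,-175,62],[25,-175,62],[-110,45,62],[-110,-45,62],[-85,175,28]])/1e3
us=S([[38,460],[172,490],[165,172],[278,185],[378,360],[393,300],[313,512]])
def W(q,m):
    c,s=np.cos(q[2]),np.sin(q[2]); m=np.asarray(m,float).reshape(-1,3)
    return np.c_[q[0]+c*m[:,0]-s*m[:,1],q[1]+s*m[:,0]+c*m[:,1],q[3]+m[:,2]]
if __name__=="__main__":
    f=lambda q:np.r_[(proj(pt,W(q,mt))-ut).ravel(),(proj(ps,W(q,ms))-us).ravel()]
    for fz in(1,0):
        g=f if fz else (lambda q:f(np.r_[q,0]))
        r=least_squares(g,[.6,0,0,0][:4 if fz else 3],loss="soft_l1"); print(r.x,np.round(g(r.x).reshape(-1,2),1).tolist())
    q=np.r_[r.x,0]; np.save("q.npy",q)
    c,s=np.cos(q[2]),np.sin(q[2])
    def toR(P): d=P[:,:2]-q[:2]; return np.round(np.c_[c*d[:,0]+s*d[:,1],-s*d[:,0]+c*d[:,1]]*1e3,1)
    # tray front top corners z=40 ; catch z=41 top
    print("tray top corners",toR(onz(pt,T([[110,418],[628,402]]),.04)),"front line pts",toR(onz(pt,T([[290,412],[455,410]]),.04)))
    print("catch",toR(onz(pt,T([[655,320],[724,415]]),.041)))
    print("side tray corners",toR(onz(ps,S([[270,500],[357,235]]),.04)))
    print("catch side",toR(onz(ps,S([[315,213],[385,200]]),.041)))
E
python3 fit.py
```

```text
[ 0.56179818  0.03205869  0.04088315 -0.00176583] [[-0.2, 0.7], [-0.4, -0.1], [-0.5, 0.2], [-0.0, -0.5], [0.5, 0.6], [0.2, -0.4], [0.5, 0.2], [-0.3, 0.1], [0.8, -0.4], [0.0, -0.2], [-0.8, -0.4], [-0.4, -2.4], [0.9, -0.4], [0.4, -0.2], [-0.5, 5.0], [0.8, 0.2], [-0.1, 4.8]]
[0.56146545 0.03223518 0.04097472] [[-0.4, 0.7], [-0.4, -0.2], [-0.7, 0.1], [-0.1, -0.5], [0.4, 0.6], [0.1, -0.4], [0.3, 0.2], [-0.5, 0.1], [0.8, -0.4], [0.0, -0.2], [-0.9, -0.7], [-0.4, -2.7], [0.9, -0.8], [0.5, -0.5], [-0.4, 4.7], [0.9, -0.1], [-0.0, 4.5]]
tray top corners [[ -45.8  151.9]
 [ -59.4 -147.6]] front line pts [[-50.2  47.4]
 [-56.4 -47.9]]
catch [[ -12.5 -167.3]
 [ -71.3 -201.8]]
side tray corners [[ -48.9  163.6]
 [ -56.  -141. ]]
catch side [[ -11.2 -162.4]
 [ -72.9 -192.7]]
```

```bash
cat > goal.py <<'E'
import sys
from h import *
from scipy.spatial.transform import Rotation as Ro
q=np.load("q.npy"); c,s=np.cos(q[2]),np.sin(q[2])
o=bot.observe(); P=np.array(o["position"]); R=Ro.from_euler("xyz",o["tool_rot"])
d=P[:2]-q[:2]; f=o["force"]
print("t",round(o["clock"],2),"riser-frame tcp",np.round([1e3*(c*d[0]+s*d[1]),1e3*(-s*d[0]+c*d[1]),1e3*P[2]],1),"F riser",np.round([c*f[0]+s*f[1],-s*f[0]+c*f[1],f[2]],1),"w",round(o["grip_width"],3))
if len(sys.argv)>1:
    x,y,z=[float(a)/1e3 for a in sys.argv[1:4]]
    yaw=q[2]+np.radians(float(sys.argv[4]) if len(sys.argv)>4 else 0)
    G=np.array([q[0]+c*x-s*y,q[1]+s*x+c*y,z])
    print("t",np.round(1e3*R.inv().apply(G-P),1),"r",np.round(np.degrees((R.inv()*Ro.from_euler("xyz",[np.pi,0,yaw])).as_rotvec()),2))
E
python3 goal.py -100 -105 200; python3 goal.py -100 -105 20
```

```text
t 0.9 riser-frame tcp [-380.2 -607.   231.3] F riser [-0.5  0.1  0.7] w 0.085
t [ 414.3 -398.6   31.3] r [-0.    0.   16.95]
t 0.9 riser-frame tcp [-380.2 -607.   231.3] F riser [-0.5  0.1  0.7] w 0.085
t [ 414.3 -398.6  211.3] r [-0.    0.   16.95]
```

```bash
python3 -m creep '[{"tx":414,"ty":-399,"tz":31,"rz":16.95,"hand":1},{"tx":414,"ty":-399,"tz":31,"rz":16.95,"hand":1},{"tx":414,"ty":-399,"tz":31,"rz":16.95,"hand":1},{"tx":414,"ty":-399,"tz":31,"rz":16.95,"hand":1},{"tx":414,"ty":-399,"tz":31,"rz":16.95,"hand":1},{"tx":414,"ty":-399,"tz":31,"rz":16.95,"hand":1},{"tx":414,"ty":-399,"tz":31,"rz":16.95,"hand":1},{"tx":414,"ty":-399,"tz":31,"rz":16.95,"hand":1}]'; python3 goal.py -100 -105 150
```

```text
t 0.9 riser-frame tcp [-380.2 -607.   231.3] F riser [-0.5  0.1  0.7] w 0.085
t [ 414.3 -398.6   81.3] r [-0.    0.   16.95]schema error: expected keys rx, ry, rz, tx, ty, tz, hand
```

All keys are required.

```bash
python3 -m creep '[{"rx":0,"ry":0,"rz":16.95,"tx":414,"ty":-399,"tz":31,"hand":1},{"rx":0,"ry":0,"rz":16.95,"tx":414,"ty":-399,"tz":31,"hand":1},{"rx":0,"ry":0,"rz":16.95,"tx":414,"ty":-399,"tz":31,"hand":1},{"rx":0,"ry":0,"rz":16.95,"tx":414,"ty":-399,"tz":31,"hand":1},{"rx":0,"ry":0,"rz":16.95,"tx":414,"ty":-399,"tz":31,"hand":1},{"rx":0,"ry":0,"rz":16.95,"tx":414,"ty":-399,"tz":31,"hand":1},{"rx":0,"ry":0,"rz":16.95,"tx":414,"ty":-399,"tz":31,"hand":1},{"rx":0,"ry":0,"rz":16.95,"tx":414,"ty":-399,"tz":31,"hand":1}]'; python3 goal.py -100 -105 150
```

```text
clock: 1.7
position: [0.387, -0.2315, 0.21]
tool_rot: [3.141, -0.001, 0.041]
force: [2.1, -0.1, -0.4]
grip_width: -0.0005
t 1.7 riser-frame tcp [-185.1 -256.3  210. ] F riser [ 2.1 -0.2 -0.4] w -0.0
t [  85.  -151.4   60. ] r [ 0.02 -0.04 -0.01]
```

```bash
python3 -m creep '[{"rx":0,"ry":0,"rz":0,"tx":85,"ty":-151,"tz":60,"hand":1},{"rx":0,"ry":0,"rz":0,"tx":85,"ty":-151,"tz":60,"hand":1},{"rx":0,"ry":0,"rz":0,"tx":85,"ty":-151,"tz":60,"hand":1},{"rx":0,"ry":0,"rz":0,"tx":85,"ty":-151,"tz":60,"hand":1},{"rx":0,"ry":0,"rz":0,"tx":85,"ty":-151,"tz":60,"hand":1},{"rx":0,"ry":0,"rz":0,"tx":85,"ty":-151,"tz":60,"hand":1}]'; python3 goal.py -100 -110 20
```

```text
clock: 2.3
position: [0.4651, -0.0785, 0.1496]
tool_rot: [-3.142, 0.001, 0.042]
force: [-0.0, -0.1, 0.6]
grip_width: 0.0001
t 2.3 riser-frame tcp [-100.8 -106.7  149.6] F riser [-0.  -0.1  0.6] w 0.0
t [  0.9   3.3 129.6] r [-0.    0.03  0.08]
```

```bash
python3 -m creep '[{"rx":0,"ry":0,"rz":0,"tx":1,"ty":3,"tz":50,"hand":1},{"rx":0,"ry":0,"rz":0,"tx":1,"ty":3,"tz":95,"hand":1},{"rx":0,"ry":0,"rz":0,"tx":1,"ty":3,"tz":128,"hand":1},{"rx":0,"ry":0,"rz":0,"tx":1,"ty":3,"tz":128,"hand":1},{"rx":0,"ry":0,"rz":0,"tx":1,"ty":3,"tz":128,"hand":1}]'
python3 - <<'E'
from h import *
for n,(a,b,c,d) in dict(top=(115,230,175,325),side=(125,285,165,285)).items():
    p=viewer.grab_frame(n); z=p["pixels"][a:b,c:d]
    cv2.imwrite(f"pics/{n}1.png",cv2.resize(z,None,fx=3.7 if n=="side" else 5,fy=3.7 if n=="side" else 5,interpolation=cv2.INTER_CUBIC))
E
python3 goal.py
```

```text
clock: 2.8
position: [0.4662, -0.0828, 0.0226]
tool_rot: [3.141, 0.0, 0.04]
force: [-0.0, 0.2, -0.1]
grip_width: -0.0003
t 2.9 riser-frame tcp [ -98.9 -110.8   23.7] F riser [ 0.1  0.2 -0.3] w 0.0
```

View pics/top1.png

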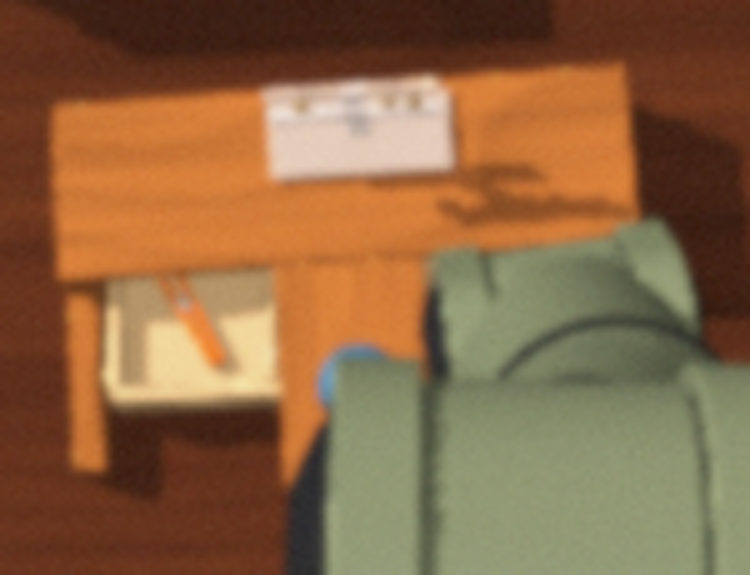

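View pics/side1.png

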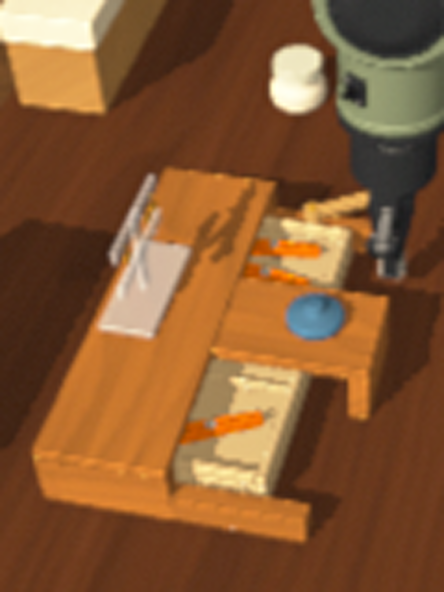

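The finger stands in front of the tray's right half, clear of tongue and catch. Approaching gently.

```bash
python3 -m creep '[{"rx":0,"ry":0,"rz":0,"tx":12,"ty":0,"tz":2,"hand":1},{"rx":0,"ry":0,"rz":0,"tx":20,"ty":0,"tz":2,"hand":1},{"rx":0,"ry":0,"rz":0,"tx":24,"ty":0,"tz":2,"hand":1},{"rx":0,"ry":0,"rz":0,"tx":24,"ty":0,"tz":2,"hand":1}]'; python3 goal.py
python3 -m creep '[{"rx":0,"ry":0,"rz":0,"tx":2,"ty":0,"tz":0,"hand":1},{"rx":0,"ry":0,"rz":0,"tx":4,"ty":0,"tz":0,"hand":1},{"rx":0,"ry":0,"rz":0,"tx":6,"ty":0,"tz":0,"hand":1}]'; python3 goal.py
```

```text
clock: 3.3
position: [0.4911, -0.0808, 0.0201]
tool_rot: [3.142, -0.001, 0.041]
force: [-0.6, -1.1, -0.6]
grip_width: 0.0002
t 3.3 riser-frame tcp [ -74.9 -110.    20.1] F riser [-0.7 -1.1 -0.6] w 0.0
clock: 3.6
position: [0.4962, -0.0806, 0.0197]
tool_rot: [-3.142, 0.0, 0.041]
force: [0.3, -1.0, 0.4]
grip_width: 0.0003
t 3.6 riser-frame tcp [ -69.8 -110.1   19.7] F riser [ 0.2 -1.   0.4] w 0.0
```

```bash
python3 -m creep '[{"rx":0,"ry":0,"rz":0,"tx":1.5,"ty":0,"tz":0,"hand":1},{"rx":0,"ry":0,"rz":0,"tx":3,"ty":0,"tz":0,"hand":1}]'; 
python3 -m creep '[{"rx":0,"ry":0,"rz":0,"tx":1.5,"ty":0,"tz":0,"hand":1},{"rx":0,"ry":0,"rz":0,"tx":3,"ty":0,"tz":0,"hand":1}]'; python3 goal.py
```

```text
clock: 3.8
position: [0.4993, -0.0805, 0.0197]
tool_rot: [-3.142, 0.0, 0.041]
force: [0.2, -0.0, -0.7]
grip_width: 0.0004
clock: 4.0
position: [0.5023, -0.0804, 0.0198]
tool_rot: [3.142, -0.0, 0.041]
force: [-0.1, -0.1, -0.2]
grip_width: 0.0001
t 4.0 riser-frame tcp [ -63.7 -110.1   19.8] F riser [-0.1 -0.1 -0.2] w 0.0
```

```bash
for i in 1 ; do python3 -m creep '[{"rx":0,"ry":0,"rz":0,"tx":1,"ty":0,"tz":0,"hand":1},{"rx":0,"ry":0,"rz":0,"tx":2,"ty":0,"tz":0,"hand":1}]'|grep force; done
python3 -m creep '[{"rx":0,"ry":0,"rz":0,"tx":1,"ty":0,"tz":0,"hand":1},{"rx":0,"ry":0,"rz":0,"tx":2,"ty":0,"tz":0,"hand":1}]'|grep force
python3 -m creep '[{"rx":0,"ry":0,"rz":0,"tx":1,"ty":0,"tz":0,"hand":1},{"rx":0,"ry":0,"rz":0,"tx":2,"ty":0,"tz":0,"hand":1}]'|grep force;python3 goal.py
```

```text
force: [-4.9, -0.6, 2.6]
force: [-1.8, -1.3, 0.3]
force: [-2.9, -0.9, -0.1]
t 4.6 riser-frame tcp [ -57.7 -110.1   19.7] F riser [-3.  -0.8 -0.1] w 0.0
```

```bash
python3 -m creep '[{"rx":0,"ry":0,"rz":0,"tx":1,"ty":0,"tz":0,"hand":1},{"rx":0,"ry":0,"rz":0,"tx":2,"ty":0,"tz":0,"hand":1},{"rx":0,"ry":0,"rz":0,"tx":3,"ty":0,"tz":0,"hand":1}]'|grep force
python3 -m creep '[{"rx":0,"ry":0,"rz":0,"tx":1,"ty":0,"tz":0,"hand":1},{"rx":0,"ry":0,"rz":0,"tx":2,"ty":0,"tz":0,"hand":1},{"rx":0,"ry":0,"rz":0,"tx":3,"ty":0,"tz":0,"hand":1}]'|grep force
python3 -m creep '[{"rx":0,"ry":0,"rz":0,"tx":1,"ty":0,"tz":0,"hand":1},{"rx":0,"ry":0,"rz":0,"tx":2,"ty":0,"tz":0,"hand":1},{"rx":0,"ry":0,"rz":0,"tx":3,"ty":0,"tz":0,"hand":1}]'|grep force; python3 goal.py
```

```text
force: [-1.1, 0.0, -0.9]
force: [-1.6, -1.2, -1.8]
force: [-2.3, -2.6, -0.2]
t 5.5 riser-frame tcp [ -48.9 -110.3   19.7] F riser [-2.4 -2.5 -0.2] w 0.0
```

```bash
python3 -m creep '[{"rx":0,"ry":0,"rz":0,"tx":1,"ty":0,"tz":0,"hand":1},{"rx":0,"ry":0,"rz":0,"tx":2,"ty":0,"tz":0,"hand":1},{"rx":0,"ry":0,"rz":0,"tx":3,"ty":0,"tz":0,"hand":1},{"rx":0,"ry":0,"rz":0,"tx":4,"ty":0,"tz":0,"hand":1}]'|grep force
python3 -m creep '[{"rx":0,"ry":0,"rz":0,"tx":1,"ty":0,"tz":0,"hand":1},{"rx":0,"ry":0,"rz":0,"tx":2,"ty":0,"tz":0,"hand":1},{"rx":0,"ry":0,"rz":0,"tx":3,"ty":0,"tz":0,"hand":1},{"rx":0,"ry":0,"rz":0,"tx":4,"ty":0,"tz":0,"hand":1}]'|grep force
python3 -m creep '[{"rx":0,"ry":0,"rz":0,"tx":1,"ty":0,"tz":0,"hand":1},{"rx":0,"ry":0,"rz":0,"tx":2,"ty":0,"tz":0,"hand":1},{"rx":0,"ry":0,"rz":0,"tx":3,"ty":0,"tz":0,"hand":1}]'|grep force; python3 goal.py
```

```text
force: [-3.7, -2.2, -0.9]
force: [-2.8, -2.3, -1.5]
force: [-2.9, -2.7, -0.8]
t 6.6 riser-frame tcp [ -37.7 -110.1   19.8] F riser [-3.  -2.5 -0.8] w 0.0
```

```bash
python3 -m creep '[{"rx":0,"ry":0,"rz":0,"tx":1,"ty":0,"tz":0,"hand":1},{"rx":0,"ry":0,"rz":0,"tx":2,"ty":0,"tz":0,"hand":1},{"rx":0,"ry":0,"rz":0,"tx":3,"ty":0,"tz":0,"hand":1}]'|grep force
python3 -m creep '[{"rx":0,"ry":0,"rz":0,"tx":1,"ty":0,"tz":0,"hand":1},{"rx":0,"ry":0,"rz":0,"tx":2,"ty":0,"tz":0,"hand":1},{"rx":0,"ry":0,"rz":0,"tx":3,"ty":0,"tz":0,"hand":1}]'|grep force; python3 goal.py
```

```text
force: [-3.2, -2.3, 0.1]
force: [-2.8, -2.4, -1.2]
t 7.2 riser-frame tcp [ -31.7 -110.1   19.8] F riser [-2.9 -2.3 -1.2] w 0.0
```

```bash
python3 -m creep '[{"rx":0,"ry":0,"rz":0,"tx":-25,"ty":0,"tz":0,"hand":1},{"rx":0,"ry":0,"rz":0,"tx":-45,"ty":0,"tz":-20,"hand":1},{"rx":0,"ry":0,"rz":0,"tx":-45,"ty":0,"tz":-70,"hand":1},{"rx":0,"ry":0,"rz":0,"tx":-45,"ty":0,"tz":-115,"hand":1},{"rx":0,"ry":0,"rz":0,"tx":-45,"ty":-50,"tz":-115,"hand":1},{"rx":0,"ry":0,"rz":0,"tx":-45,"ty":-100,"tz":-115,"hand":1},{"rx":0,"ry":0,"rz":0,"tx":-45,"ty":-150,"tz":-115,"hand":1},{"rx":0,"ry":0,"rz":0,"tx":-45,"ty":-200,"tz":-115,"hand":1}]'
python3 - <<'E'
from h import *
p=viewer.grab_frame("top"); np.save("top2.npy",p,allow_pickle=True)
cv2.imwrite("pics/top2.png",cv2.resize(p["pixels"][115:230,175:325],None,fx=5.2,fy=5.2,interpolation=cv2.INTER_CUBIC))
E
python3 goal.py -76 110 20
```

```text
clock: 8.0
position: [0.4812, 0.1214, 0.1353]
tool_rot: [-3.141, -0.002, 0.041]
force: [0.8, -0.6, 0.6]
grip_width: 0.0001
t 8.05 riser-frame tcp [-76.9 101.7 135.4] F riser [-3.1 13.9  0. ] w 0.0
t [  0.7  -7.7 115.5] r [-0.3  -0.13  0.49]
```

View pics/top2.png

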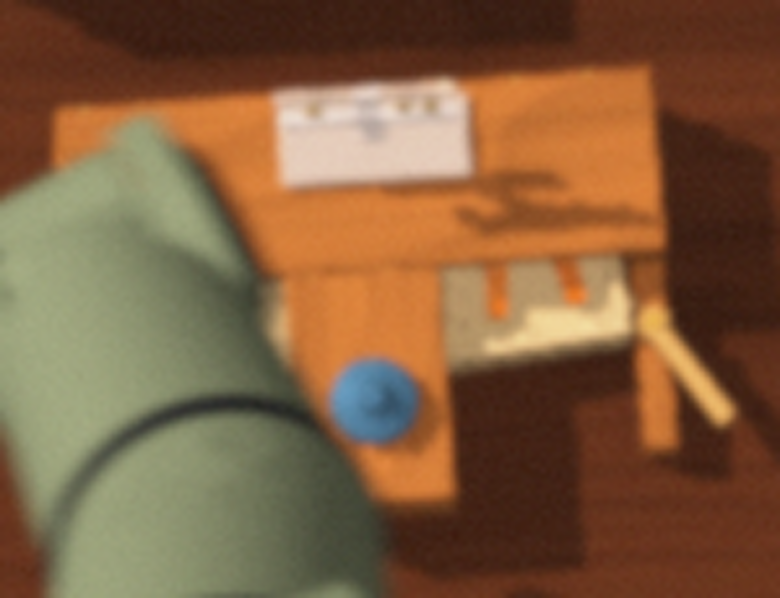

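```bash
cat > meas.py <<'E'
import sys,json
from h import *
from fit import T
q=np.load("q.npy"); c,s=np.cos(q[2]),np.sin(q[2])
p=np.load(sys.argv[1],allow_pickle=True).item()
for P in onz(p,T(json.loads(sys.argv[2])),.04):
    d=P[:2]-q[:2]; print(np.round([1e3*(c*d[0]+s*d[1]),1e3*(-s*d[0]+c*d[1])],1))
E
python3 meas.py top2.npy '[[630,345],[455,371]]'
python3 -m creep '[{"rx":0,"ry":0,"rz":0,"tx":1,"ty":-9,"tz":45,"hand":1},{"rx":0,"ry":0,"rz":0,"tx":1,"ty":-9,"tz":90,"hand":1},{"rx":0,"ry":0,"rz":0,"tx":1,"ty":-9,"tz":115,"hand":1},{"rx":0,"ry":0,"rz":0,"tx":1,"ty":-9,"tz":115,"hand":1}]'; python3 goal.py -60 110 20
```

```text
[ -26.  -151.7]
[-33.5 -49.5]
clock: 8.45
position: [0.4802, 0.1279, 0.0173]
tool_rot: [3.141, 0.004, 0.042]
force: [-0.3, 0.2, 1.3]
grip_width: 0.0003
t 8.45 riser-frame tcp [-77.2  99.   17.3] F riser [-0.3  0.2  1.3] w 0.0
t [ 17.2 -11.   -2.8] r [0.04 0.23 0.06]
```

```bash
python3 -m creep '[{"rx":0,"ry":0,"rz":0,"tx":8,"ty":-12,"tz":-2,"hand":1},{"rx":0,"ry":0,"rz":0,"tx":15,"ty":-12,"tz":-2,"hand":1},{"rx":0,"ry":0,"rz":0,"tx":18,"ty":-12,"tz":-2,"hand":1},{"rx":0,"ry":0,"rz":0,"tx":20,"ty":-12,"tz":-2,"hand":1}]'; python3 goal.py
python3 -m creep '[{"rx":0,"ry":0,"rz":0,"tx":1,"ty":0,"tz":0,"hand":1},{"rx":0,"ry":0,"rz":0,"tx":2,"ty":0,"tz":0,"hand":1},{"rx":0,"ry":0,"rz":0,"tx":3,"ty":0,"tz":0,"hand":1}]'|grep force
python3 -m creep '[{"rx":0,"ry":0,"rz":0,"tx":1,"ty":0,"tz":0,"hand":1},{"rx":0,"ry":0,"rz":0,"tx":2,"ty":0,"tz":0,"hand":1},{"rx":0,"ry":0,"rz":0,"tx":3,"ty":0,"tz":0,"hand":1}]'|grep force; python3 goal.py
```

```text
clock: 8.85
position: [0.5022, 0.1407, 0.0227]
tool_rot: [-3.141, -0.002, 0.04]
force: [-0.2, -0.0, 0.4]
grip_width: -0.0003
t 8.85 riser-frame tcp [-54.8 110.8  22.7] F riser [-0.2  0.   0.4] w -0.0
force: [-0.2, 0.5, 0.2]
force: [-3.4, -0.4, 0.4]
t 9.45 riser-frame tcp [-49.9 110.9  21.7] F riser [-3.4 -0.2  0.4] w 0.0
```

```bash
for k in 1; do python3 -m creep '[{"rx":0,"ry":0,"rz":0,"tx":1,"ty":0,"tz":0,"hand":1},{"rx":0,"ry":0,"rz":0,"tx":2,"ty":0,"tz":0,"hand":1},{"rx":0,"ry":0,"rz":0,"tx":3,"ty":0,"tz":0,"hand":1},{"rx":0,"ry":0,"rz":0,"tx":4,"ty":0,"tz":0,"hand":1}]'|grep force; done
python3 -m creep '[{"rx":0,"ry":0,"rz":0,"tx":1,"ty":0,"tz":0,"hand":1},{"rx":0,"ry":0,"rz":0,"tx":2,"ty":0,"tz":0,"hand":1},{"rx":0,"ry":0,"rz":0,"tx":3,"ty":0,"tz":0,"hand":1},{"rx":0,"ry":0,"rz":0,"tx":4,"ty":0,"tz":0,"hand":1},{"rx":0,"ry":0,"rz":0,"tx":5,"ty":0,"tz":0,"hand":1}]'|grep force
python3 -m creep '[{"rx":0,"ry":0,"rz":0,"tx":1,"ty":0,"tz":0,"hand":1},{"rx":0,"ry":0,"rz":0,"tx":2,"ty":0,"tz":0,"hand":1},{"rx":0,"ry":0,"rz":0,"tx":3,"ty":0,"tz":0,"hand":1},{"rx":0,"ry":0,"rz":0,"tx":4,"ty":0,"tz":0,"hand":1},{"rx":0,"ry":0,"rz":0,"tx":5,"ty":0,"tz":0,"hand":1}]'|grep force
python3 -m creep '[{"rx":0,"ry":0,"rz":0,"tx":1,"ty":0,"tz":0,"hand":1},{"rx":0,"ry":0,"rz":0,"tx":2,"ty":0,"tz":0,"hand":1},{"rx":0,"ry":0,"rz":0,"tx":3,"ty":0,"tz":0,"hand":1},{"rx":0,"ry":0,"rz":0,"tx":4,"ty":0,"tz":0,"hand":1},{"rx":0,"ry":0,"rz":0,"tx":5,"ty":0,"tz":0,"hand":1}]'|grep force; python3 goal.py
```

```text
force: [-3.5, 1.6, 0.5]
force: [-3.4, 1.2, 0.2]
force: [-2.6, 1.2, 0.6]
force: [-2.4, 2.2, 0.6]
t 11.35 riser-frame tcp [-30.7 110.9  21.8] F riser [-2.3  2.3  0.6] w 0.0
```

```bash
python3 -m creep '[{"rx":0,"ry":0,"rz":0,"tx":1,"ty":0,"tz":0,"hand":1},{"rx":0,"ry":0,"rz":0,"tx":2,"ty":0,"tz":0,"hand":1},{"rx":0,"ry":0,"rz":0,"tx":3,"ty":0,"tz":0,"hand":1},{"rx":0,"ry":0,"rz":0,"tx":4,"ty":0,"tz":0,"hand":1},{"rx":0,"ry":0,"rz":0,"tx":5,"ty":0,"tz":0,"hand":1}]'|grep force
python3 -m creep '[{"rx":0,"ry":0,"rz":0,"tx":1,"ty":0,"tz":0,"hand":1},{"rx":0,"ry":0,"rz":0,"tx":2,"ty":0,"tz":0,"hand":1},{"rx":0,"ry":0,"rz":0,"tx":3,"ty":0,"tz":0,"hand":1},{"rx":0,"ry":0,"rz":0,"tx":4,"ty":0,"tz":0,"hand":1},{"rx":0,"ry":0,"rz":0,"tx":5,"ty":0,"tz":0,"hand":1}]'|grep force
python3 -m creep '[{"rx":0,"ry":0,"rz":0,"tx":1,"ty":0,"tz":0,"hand":1},{"rx":0,"ry":0,"rz":0,"tx":2,"ty":0,"tz":0,"hand":1},{"rx":0,"ry":0,"rz":0,"tx":3,"ty":0,"tz":0,"hand":1}]'|grep force; python3 goal.py
```

```text
force: [-2.4, 2.1, -0.3]
force: [-3.1, 1.5, -0.2]
force: [-3.7, 1.3, -0.5]
t 12.65 riser-frame tcp [-17.7 110.9  21.8] F riser [-3.7  1.4 -0.5] w -0.0
```

```bash
python3 -m creep '[{"rx":0,"ry":0,"rz":0,"tx":-25,"ty":0,"tz":0,"hand":1},{"rx":0,"ry":0,"rz":0,"tx":-45,"ty":0,"tz":-20,"hand":1},{"rx":0,"ry":0,"rz":0,"tx":-45,"ty":0,"tz":-70,"hand":1},{"rx":0,"ry":0,"rz":0,"tx":-45,"ty":0,"tz":-115,"hand":1},{"rx":0,"ry":0,"rz":0,"tx":-45,"ty":50,"tz":-115,"hand":1},{"rx":0,"ry":0,"rz":0,"tx":-45,"ty":100,"tz":-115,"hand":1},{"rx":0,"ry":0,"rz":0,"tx":-45,"ty":150,"tz":-115,"hand":1},{"rx":0,"ry":0,"rz":0,"tx":-45,"ty":200,"tz":-115,"hand":1}]'
python3 - <<'E'
from h import *
p=viewer.grab_frame("top"); np.save("top3.npy",p,allow_pickle=True)
cv2.imwrite("pics/top3.png",cv2.resize(p["pixels"][115:230,175:325],None,fx=5.2,fy=5.2,interpolation=cv2.INTER_CUBIC))
E
python3 goal.py -56 -110 20
```

```text
clock: 13.45
position: [0.5027, -0.0617, 0.1373]
tool_rot: [3.141, -0.002, 0.041]
force: [0.9, 0.9, 0.4]
grip_width: 0.0003
t 13.5 riser-frame tcp [ -63.5 -100.6  137.1] F riser [ -2.6 -14.2  -0.2] w -0.0
t [  7.6   8.8 117.2] r [ 0.25 -0.04 -0.51]
```

View pics/top3.png

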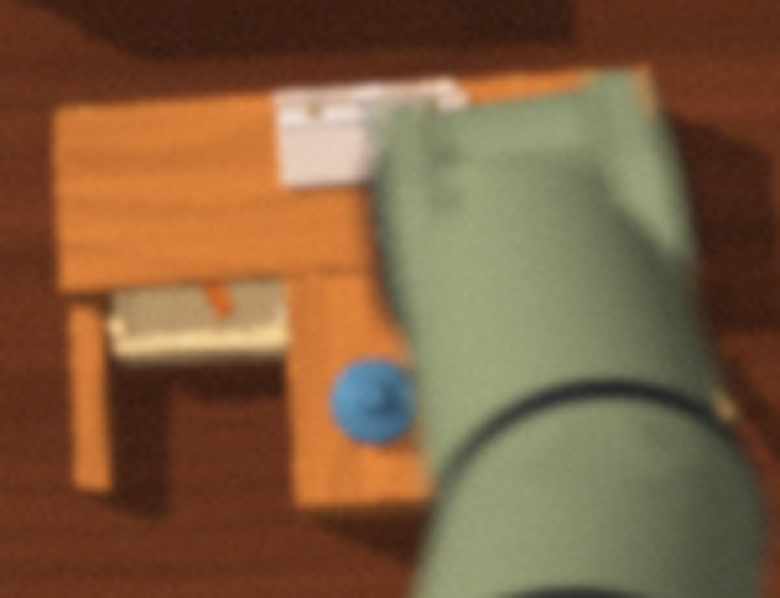

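```bash
python3 meas.py top3.npy '[[115,354],[286,346]]'
python3 -m creep '[{"rx":0,"ry":0,"rz":0,"tx":8,"ty":20,"tz":45,"hand":1},{"rx":0,"ry":0,"rz":0,"tx":8,"ty":20,"tz":90,"hand":1},{"rx":0,"ry":0,"rz":0,"tx":8,"ty":20,"tz":116,"hand":1},{"rx":0,"ry":0,"rz":0,"tx":8,"ty":20,"tz":116,"hand":1}]'; python3 goal.py -36 -110 20
```

```text
[ -8.1 147.3]
[-11.1  47.4]
clock: 13.9
position: [0.5096, -0.079, 0.0181]
tool_rot: [-3.141, 0.004, 0.041]
force: [0.0, -0.1, 1.3]
grip_width: -0.0004
t 13.9 riser-frame tcp [ -56.4 -109.    18.1] F riser [ 0.  -0.1  1.3] w -0.0
t [20.4  1.  -2. ] r [-0.02  0.26 -0.01]
```

```bash
python3 -m creep '[{"rx":0,"ry":0,"rz":0,"tx":10,"ty":1,"tz":-2,"hand":1},{"rx":0,"ry":0,"rz":0,"tx":18,"ty":1,"tz":-2,"hand":1},{"rx":0,"ry":0,"rz":0,"tx":22,"ty":1,"tz":-2,"hand":1},{"rx":0,"ry":0,"rz":0,"tx":24,"ty":1,"tz":-2,"hand":1}]'; python3 goal.py
python3 -m creep '[{"rx":0,"ry":0,"rz":0,"tx":1,"ty":0,"tz":0,"hand":1},{"rx":0,"ry":0,"rz":0,"tx":2,"ty":0,"tz":0,"hand":1},{"rx":0,"ry":0,"rz":0,"tx":3,"ty":0,"tz":0,"hand":1}]'|grep force
python3 -m creep '[{"rx":0,"ry":0,"rz":0,"tx":1,"ty":0,"tz":0,"hand":1},{"rx":0,"ry":0,"rz":0,"tx":2,"ty":0,"tz":0,"hand":1},{"rx":0,"ry":0,"rz":0,"tx":3,"ty":0,"tz":0,"hand":1}]'|grep force; python3 goal.py
```

```text
clock: 14.3
position: [0.5365, -0.079, 0.0239]
tool_rot: [3.141, -0.002, 0.041]
force: [0.1, 0.4, -0.2]
grip_width: -0.0004
t 14.3 riser-frame tcp [ -29.5 -110.1   23.9] F riser [ 0.1  0.4 -0.2] w -0.0
force: [0.6, -0.3, 0.3]
force: [-4.3, -0.5, 3.0]
t 14.9 riser-frame tcp [ -25.2 -110.1   22.7] F riser [-4.3 -0.3  3. ] w 0.0
```

```bash
python3 -m creep '[{"rx":0,"ry":0,"rz":0,"tx":1,"ty":0,"tz":0,"hand":1},{"rx":0,"ry":0,"rz":0,"tx":2,"ty":0,"tz":0,"hand":1},{"rx":0,"ry":0,"rz":0,"tx":3,"ty":0,"tz":0,"hand":1},{"rx":0,"ry":0,"rz":0,"tx":4,"ty":0,"tz":0,"hand":1}]'|grep force
python3 -m creep '[{"rx":0,"ry":0,"rz":0,"tx":1,"ty":0,"tz":0,"hand":1},{"rx":0,"ry":0,"rz":0,"tx":2,"ty":0,"tz":0,"hand":1},{"rx":0,"ry":0,"rz":0,"tx":3,"ty":0,"tz":0,"hand":1},{"rx":0,"ry":0,"rz":0,"tx":4,"ty":0,"tz":0,"hand":1}]'|grep force
python3 goal.py
```

```text
force: [-2.2, -0.7, -0.2]
force: [-2.2, -1.5, -1.0]
t 15.7 riser-frame tcp [ -16.7 -110.    22.7] F riser [-2.2 -1.4 -1. ] w -0.0
```

Now small steps near home, checking force each time.

```bash
python3 -m creep '[{"rx":0,"ry":0,"rz":0,"tx":1,"ty":0,"tz":0,"hand":1},{"rx":0,"ry":0,"rz":0,"tx":2,"ty":0,"tz":0,"hand":1}]'|grep force
python3 -m creep '[{"rx":0,"ry":0,"rz":0,"tx":1,"ty":0,"tz":0,"hand":1},{"rx":0,"ry":0,"rz":0,"tx":2,"ty":0,"tz":0,"hand":1}]'|grep force
python3 -m creep '[{"rx":0,"ry":0,"rz":0,"tx":1,"ty":0,"tz":0,"hand":1},{"rx":0,"ry":0,"rz":0,"tx":1.5,"ty":0,"tz":0,"hand":1}]'|grep force
python3 goal.py
```

```text
force: [-2.7, -0.9, -0.8]
force: [-1.6, -0.9, -1.5]
force: [-2.6, -0.4, -1.2]
t 16.3 riser-frame tcp [ -11.2 -110.1   22.8] F riser [-2.6 -0.3 -1.2] w -0.0
```

```bash
python3 -m creep '[{"rx":0,"ry":0,"rz":0,"tx":1,"ty":0,"tz":0,"hand":1}]'|grep force
python3 -m creep '[{"rx":0,"ry":0,"rz":0,"tx":1,"ty":0,"tz":0,"hand":1}]'|grep force
python3 -m creep '[{"rx":0,"ry":0,"rz":0,"tx":1,"ty":0,"tz":0,"hand":1}]'|grep force
python3 goal.py
```

```text
force: [-1.6, -1.0, -0.4]
force: [-10.6, -0.4, 7.8]
force: [-17.3, 0.2, 11.2]
t 16.6 riser-frame tcp [ -10.  -110.1   22.6] F riser [-17.3   0.9  11.2] w -0.0
```

Right end is hard against the stop (sharp force rise). Back off and go left.

```bash
python3 -m creep '[{"rx":0,"ry":0,"rz":0,"tx":-25,"ty":0,"tz":0,"hand":1},{"rx":0,"ry":0,"rz":0,"tx":-45,"ty":0,"tz":-20,"hand":1},{"rx":0,"ry":0,"rz":0,"tx":-45,"ty":0,"tz":-70,"hand":1},{"rx":0,"ry":0,"rz":0,"tx":-45,"ty":0,"tz":-115,"hand":1},{"rx":0,"ry":0,"rz":0,"tx":-45,"ty":-50,"tz":-115,"hand":1},{"rx":0,"ry":0,"rz":0,"tx":-45,"ty":-100,"tz":-115,"hand":1},{"rx":0,"ry":0,"rz":0,"tx":-45,"ty":-150,"tz":-115,"hand":1},{"rx":0,"ry":0,"rz":0,"tx":-45,"ty":-200,"tz":-115,"hand":1}]'|grep force
python3 - <<'E'
from h import *
p=viewer.grab_frame("top"); np.save("top4.npy",p,allow_pickle=True)
cv2.imwrite("pics/top4.png",cv2.resize(p["pixels"][115:230,175:325],None,fx=5.2,fy=5.2,interpolation=cv2.INTER_CUBIC))
E
python3 goal.py -40 110 20
```

```text
force: [1.7, 0.5, -0.8]
t 17.45 riser-frame tcp [-53.6 101.6 138.4] F riser [-2.6 13.2  0.2] w -0.0
t [ 13.4  -7.7 118.5] r [-0.29 -0.11  0.48]
```

View pics/top4.png

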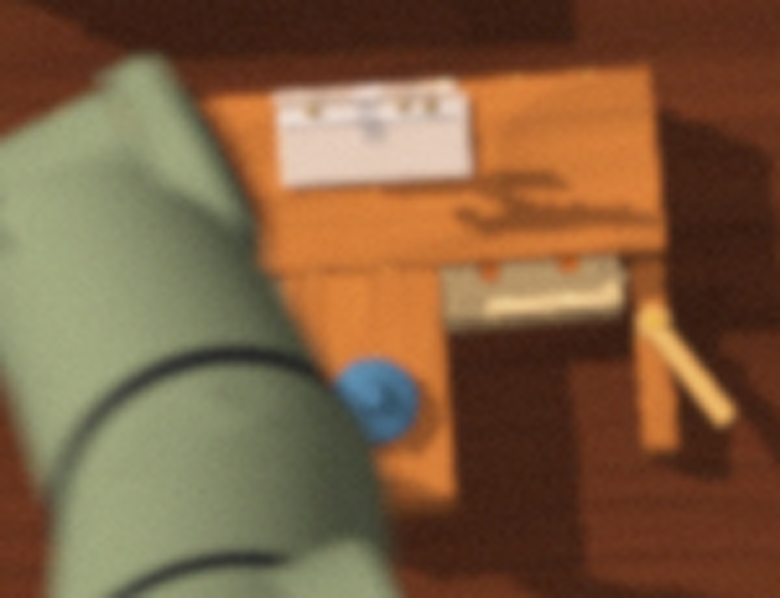

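```bash
python3 meas.py top4.npy '[[625,308],[455,329]]'
python3 -m creep '[{"rx":0,"ry":0,"rz":0,"tx":10,"ty":-20,"tz":45,"hand":1},{"rx":0,"ry":0,"rz":0,"tx":10,"ty":-20,"tz":90,"hand":1},{"rx":0,"ry":0,"rz":0,"tx":10,"ty":-20,"tz":116,"hand":1},{"rx":0,"ry":0,"rz":0,"tx":10,"ty":-20,"tz":116,"hand":1}]'|grep force; python3 goal.py -25 110 20
```

```text
[  -3.8 -150.7]
[ -8.6 -51.3]
force: [0.1, -1.2, -0.6]
t 17.85 riser-frame tcp [-44.9 109.7  19. ] F riser [ 0.1 -1.2 -0.6] w -0.0
t [19.9 -0.3 -1.1] r [0.06 0.25 0.04]
```

```bash
python3 -m creep '[{"rx":0,"ry":0,"rz":0,"tx":10,"ty":0,"tz":0,"hand":1},{"rx":0,"ry":0,"rz":0,"tx":18,"ty":0,"tz":0,"hand":1},{"rx":0,"ry":0,"rz":0,"tx":21,"ty":0,"tz":0,"hand":1}]'|grep force
python3 -m creep '[{"rx":0,"ry":0,"rz":0,"tx":1,"ty":0,"tz":0,"hand":1},{"rx":0,"ry":0,"rz":0,"tx":2,"ty":0,"tz":0,"hand":1}]'|grep force
python3 -m creep '[{"rx":0,"ry":0,"rz":0,"tx":1,"ty":0,"tz":0,"hand":1},{"rx":0,"ry":0,"rz":0,"tx":2,"ty":0,"tz":0,"hand":1}]'|grep force;python3 goal.py
```

```text
force: [0.1, -0.5, -0.2]
force: [-0.5, 0.6, -0.5]
force: [-0.8, 0.8, 0.1]
t 18.55 riser-frame tcp [-18.3 109.9  21.9] F riser [-0.7  0.9  0.1] w 0.0
```

```bash
python3 -m creep '[{"rx":0,"ry":0,"rz":0,"tx":1,"ty":0,"tz":0,"hand":1},{"rx":0,"ry":0,"rz":0,"tx":2,"ty":0,"tz":0,"hand":1}]'|grep force
python3 -m creep '[{"rx":0,"ry":0,"rz":0,"tx":1,"ty":0,"tz":0,"hand":1},{"rx":0,"ry":0,"rz":0,"tx":2,"ty":0,"tz":0,"hand":1}]'|grep force;python3 goal.py
```

```text
force: [-0.6, 0.6, 0.2]
force: [0.6, -0.3, -0.1]
t 18.95 riser-frame tcp [-14.2 109.9  21.8] F riser [ 0.6 -0.4 -0.1] w -0.0
```

```bash
python3 -m creep '[{"rx":0,"ry":0,"rz":0,"tx":1,"ty":0,"tz":0,"hand":1}]'|grep force
python3 -m creep '[{"rx":0,"ry":0,"rz":0,"tx":1,"ty":0,"tz":0,"hand":1}]'|grep force
python3 -m creep '[{"rx":0,"ry":0,"rz":0,"tx":1,"ty":0,"tz":0,"hand":1}]'|grep force;python3 goal.py
```

```text
force: [0.3, 0.2, 0.3]
force: [-4.9, 0.1, 2.4]
force: [-5.0, 1.4, 3.8]
t 19.25 riser-frame tcp [-11.8 110.   21.7] F riser [-5.   1.6  3.8] w -0.0
```

```bash
python3 -m creep '[{"rx":0,"ry":0,"rz":0,"tx":1,"ty":0,"tz":0,"hand":1}]'|grep force
python3 -m creep '[{"rx":0,"ry":0,"rz":0,"tx":1,"ty":0,"tz":0,"hand":1}]'|grep force
python3 goal.py
```

```text
force: [-3.2, 2.0, 0.4]
force: [-1.6, 2.1, -0.4]
t 19.45 riser-frame tcp [ -9.4 110.   21.7] F riser [-1.5  2.1 -0.4] w -0.0
```

```bash
python3 -m creep '[{"rx":0,"ry":0,"rz":0,"tx":1,"ty":0,"tz":0,"hand":1}]'|grep force
python3 goal.py
```

```text
force: [-2.4, 1.0, -1.0]
t 19.55 riser-frame tcp [ -8.2 109.9  21.7] F riser [-2.3  1.1 -1. ] w -0.0
```

```bash
python3 -m creep '[{"rx":0,"ry":0,"rz":0,"tx":1,"ty":0,"tz":0,"hand":1}]'|grep force
python3 goal.py
```

```text
force: [-12.3, 2.1, 9.1]
t 19.65 riser-frame tcp [ -8.  109.9  21.6] F riser [-12.2   2.6   9.1] w -0.0
```

```bash
python3 -m creep '[{"rx":0,"ry":0,"rz":0,"tx":-25,"ty":0,"tz":0,"hand":1},{"rx":0,"ry":0,"rz":0,"tx":-45,"ty":0,"tz":-20,"hand":1},{"rx":0,"ry":0,"rz":0,"tx":-45,"ty":0,"tz":-70,"hand":1},{"rx":0,"ry":0,"rz":0,"tx":-45,"ty":0,"tz":-115,"hand":1},{"rx":0,"ry":0,"rz":0,"tx":-45,"ty":50,"tz":-115,"hand":1},{"rx":0,"ry":0,"rz":0,"tx":-45,"ty":100,"tz":-115,"hand":1},{"rx":0,"ry":0,"rz":0,"tx":-45,"ty":150,"tz":-115,"hand":1},{"rx":0,"ry":0,"rz":0,"tx":-45,"ty":200,"tz":-115,"hand":1}]'|grep force
python3 - <<'E'
from h import *
p=viewer.grab_frame("top"); np.save("top5.npy",p,allow_pickle=True)
cv2.imwrite("pics/top5.png",cv2.resize(p["pixels"][115:230,175:325],None,fx=5.2,fy=5.2,interpolation=cv2.INTER_CUBIC))
E
python3 -m creep '[{"rx":0,"ry":0,"rz":0,"tx":10,"ty":20,"tz":45,"hand":1},{"rx":0,"ry":0,"rz":0,"tx":10,"ty":20,"tz":90,"hand":1},{"rx":0,"ry":0,"rz":0,"tx":10,"ty":20,"tz":116,"hand":1},{"rx":0,"ry":0,"rz":0,"tx":10,"ty":20,"tz":116,"hand":1}]'|grep force; python3 goal.py -17 -110 20
```

```text
force: [1.2, 0.6, -0.1]
force: [-1.1, 0.6, 0.4]
t 20.9 riser-frame tcp [ -43.9 -109.9   18. ] F riser [-1.1  0.7  0.4] w 0.0
t [26.9  0.1 -2.2] r [-0.03  0.26 -0.01]
```

View pics/top5.png

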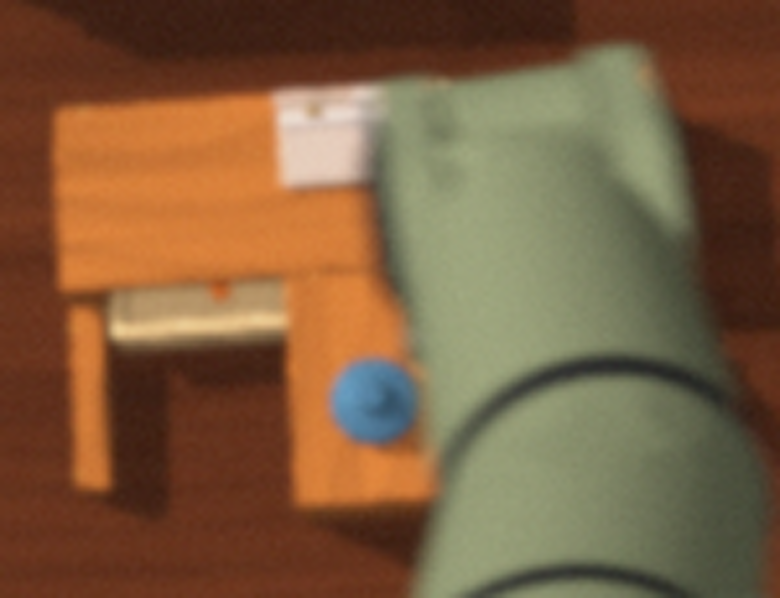

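The view shows the left front edge at about row 340, near the home line. Touching the right end again.

```bash
python3 -m creep '[{"rx":0,"ry":0,"rz":0,"tx":12,"ty":0,"tz":-2,"hand":1},{"rx":0,"ry":0,"rz":0,"tx":22,"ty":0,"tz":-2,"hand":1},{"rx":0,"ry":0,"rz":0,"tx":28,"ty":0,"tz":-2,"hand":1}]'|grep force
python3 -m creep '[{"rx":0,"ry":0,"rz":0,"tx":1,"ty":0,"tz":0,"hand":1},{"rx":0,"ry":0,"rz":0,"tx":2,"ty":0,"tz":0,"hand":1}]'|grep force
python3 -m creep '[{"rx":0,"ry":0,"rz":0,"tx":1,"ty":0,"tz":0,"hand":1}]'|grep force;python3 goal.py
```

```text
force: [-0.3, -0.0, -0.7]
force: [-0.3, 0.3, -0.7]
force: [0.3, -0.8, -0.1]
t 21.5 riser-frame tcp [ -11.5 -110.1   22.9] F riser [ 0.3 -0.8 -0.1] w 0.0
```

```bash
python3 -m creep '[{"rx":0,"ry":0,"rz":0,"tx":1,"ty":0,"tz":0,"hand":1}]'|grep force;python3 goal.py
python3 -m creep '[{"rx":0,"ry":0,"rz":0,"tx":0.5,"ty":0,"tz":0,"hand":1}]'|grep force;python3 goal.py
```

```text
force: [0.7, -0.5, 0.3]
t 21.6 riser-frame tcp [ -10.5 -110.1   22.9] F riser [ 0.6 -0.6  0.3] w 0.0
force: [0.2, -0.2, 0.6]
t 21.7 riser-frame tcp [  -9.8 -110.1   22.8] F riser [ 0.2 -0.2  0.6] w 0.0
```

```bash
python3 -m creep '[{"rx":0,"ry":0,"rz":0,"tx":0.7,"ty":0,"tz":0,"hand":1}]'|grep force
python3 -m creep '[{"rx":0,"ry":0,"rz":0,"tx":0.7,"ty":0,"tz":0,"hand":1}]'|grep force;python3 goal.py
```

```text
force: [-4.5, -1.1, 3.2]
force: [-8.8, 0.3, 6.3]
t 21.9 riser-frame tcp [  -9.4 -110.2   22.6] F riser [-8.8  0.7  6.3] w -0.0
```

```bash
python3 -m creep '[{"rx":0,"ry":0,"rz":0,"tx":-25,"ty":0,"tz":0,"hand":1},{"rx":0,"ry":0,"rz":0,"tx":-40,"ty":0,"tz":-25,"hand":1},{"rx":0,"ry":0,"rz":0,"tx":-40,"ty":0,"tz":-70,"hand":1},{"rx":0,"ry":0,"rz":0,"tx":-35,"ty":40,"tz":-90,"hand":1},{"rx":0,"ry":0,"rz":0,"tx":-32,"ty":85,"tz":-90,"hand":1},{"rx":0,"ry":0,"rz":0,"tx":-32,"ty":124,"tz":-90,"hand":1},{"rx":0,"ry":0,"rz":0,"tx":-32,"ty":124,"tz":-90,"hand":1},{"rx":0,"ry":0,"rz":0,"tx":-32,"ty":124,"tz":-90,"hand":1}]'|grep force; python3 goal.py -41 -232 34
python3 - <<'E'
from h import *
for n,(a,b,c,d) in dict(top=(115,230,175,325),side=(125,285,165,285)).items():
    p=viewer.grab_frame(n); z=p["pixels"][a:b,c:d]; np.save(n+"6.npy",p,allow_pickle=True)
    k=3.75 if n=="side" else 5.2
    cv2.imwrite(f"pics/{n}6.png",cv2.resize(z,None,fx=k,fy=k,interpolation=cv2.INTER_CUBIC))
E
```

```text
force: [0.2, 0.1, -0.4]
t 22.7 riser-frame tcp [ -40.7 -234.8  112.6] F riser [ 0.2  0.1 -0.4] w -0.0
t [-0.3 -2.8 78.6] r [-0.01  0.   -0.1 ]
```

View pics/top6.png

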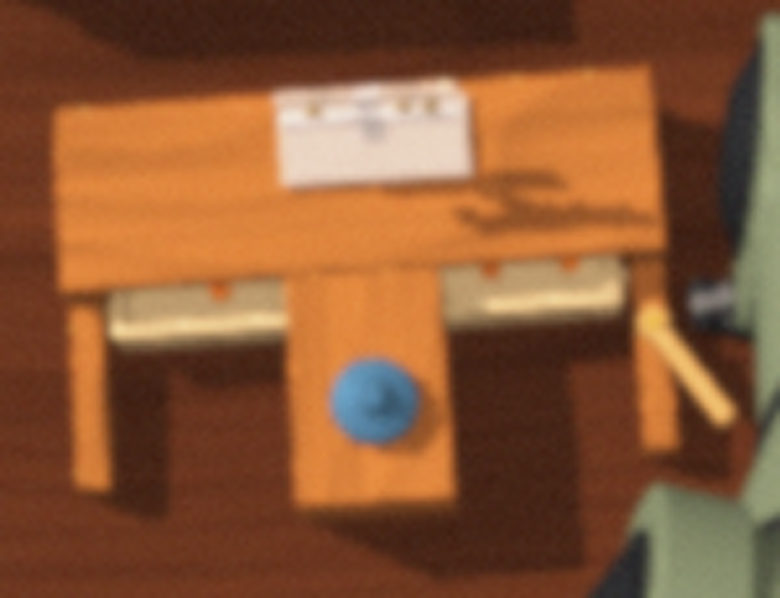

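View pics/side6.png

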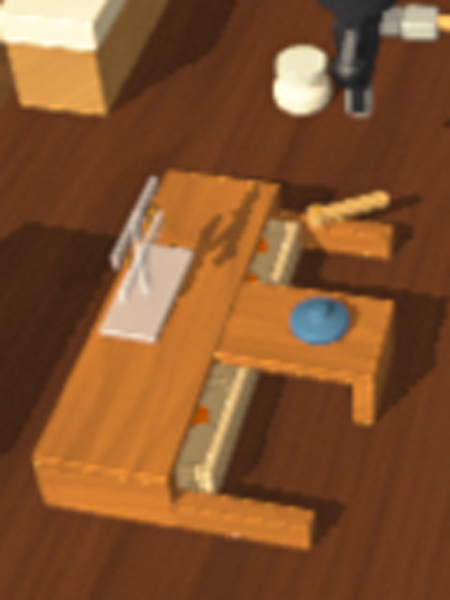

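```bash
python3 meas.py top6.npy '[[113,341],[286,333],[450,322],[624,308]]'
python3 -m creep '[{"rx":0,"ry":0,"rz":0,"tx":0,"ty":-2,"tz":40,"hand":1},{"rx":0,"ry":0,"rz":0,"tx":0,"ty":-2,"tz":78,"hand":1},{"rx":0,"ry":0,"rz":0,"tx":0,"ty":-2,"tz":78,"hand":1}]'|grep force; python3 goal.py
```

```text
[ -0.2 148.1]
[-3.3 47. ]
[ -4.2 -48.7]
[  -3.8 -150.1]
force: [-1.0, 0.1, 0.6]
t 23.1 riser-frame tcp [ -42.5 -229.7   31.1] F riser [-1.   0.2  0.6] w -0.0
```

```bash
python3 -m creep '[{"rx":0,"ry":0,"rz":0,"tx":-6,"ty":-11,"tz":0,"hand":1},{"rx":0,"ry":0,"rz":0,"tx":-12,"ty":-22,"tz":0,"hand":1},{"rx":0,"ry":0,"rz":0,"tx":-20,"ty":-34,"tz":0,"hand":1},{"rx":0,"ry":0,"rz":0,"tx":-24,"ty":-42,"tz":0,"hand":1},{"rx":0,"ry":0,"rz":0,"tx":-27,"ty":-50,"tz":0,"hand":1},{"rx":0,"ry":0,"rz":0,"tx":-27,"ty":-50,"tz":0,"hand":1}]'|grep force; python3 goal.py -69 -171 34
python3 - <<'E'
from h import *
for n,(a,b,c,d) in dict(side=(125,285,165,285)).items():
    p=viewer.grab_frame(n); z=p["pixels"][a:b,c:d]
    cv2.imwrite(f"pics/{n}7.png",cv2.resize(z,None,fx=3.75,fy=3.75,interpolation=cv2.INTER_CUBIC))
E
```

```text
force: [-0.7, -0.4, -0.1]
t 23.7 riser-frame tcp [ -67.3 -180.8   35.5] F riser [-0.7 -0.4 -0.1] w 0.0
t [-1.7 -9.8  1.5] r [-0.01 -0.04  0.08]
```

View pics/side7.png

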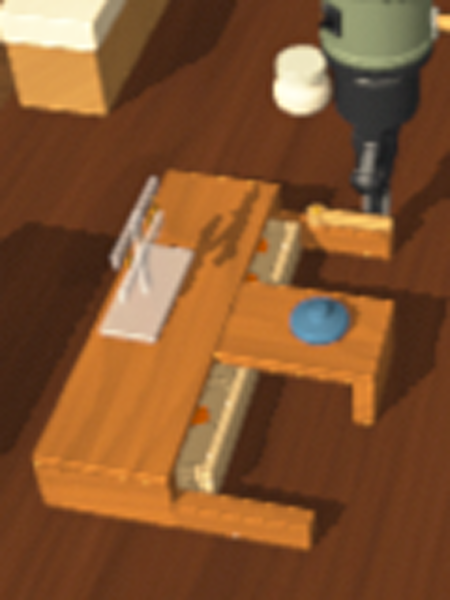

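```bash
python3 -m creep '[{"rx":0,"ry":0,"rz":0,"tx":-1.5,"ty":-11,"tz":1,"hand":1},{"rx":0,"ry":0,"rz":0,"tx":-2,"ty":-23,"tz":1,"hand":1},{"rx":0,"ry":0,"rz":0,"tx":1,"ty":-34,"tz":1,"hand":1},{"rx":0,"ry":0,"rz":0,"tx":5,"ty":-44,"tz":1,"hand":1},{"rx":0,"ry":0,"rz":0,"tx":12,"ty":-53,"tz":1,"hand":1},{"rx":0,"ry":0,"rz":0,"tx":20,"ty":-61,"tz":1,"hand":1},{"rx":0,"ry":0,"rz":0,"tx":30,"ty":-68,"tz":1,"hand":1},{"rx":0,"ry":0,"rz":0,"tx":30,"ty":-68,"tz":1,"hand":1}]'|grep force; python3 goal.py -29 -114 34
```

```text
force: [0.4, 0.8, -0.6]
t 24.55 riser-frame tcp [ -35.9 -112.6   33.6] F riser [ 0.4  0.7 -0.6] w 0.0
t [ 6.9  1.4 -0.3] r [-0.04 -0.05  0.1 ]
```

```bash
python3 -m creep '[{"rx":0,"ry":0,"rz":0,"tx":4,"ty":1,"tz":0,"hand":1},{"rx":0,"ry":0,"rz":0,"tx":7,"ty":2,"tz":0,"hand":1},{"rx":0,"ry":0,"rz":0,"tx":8,"ty":2,"tz":0,"hand":1}]'|grep force; python3 -m creep '[{"rx":0,"ry":0,"rz":0,"tx":1,"ty":0,"tz":0,"hand":1}]'|grep force; python3 goal.py
```

```text
force: [-0.4, 0.3, 0.2]
force: [-0.1, -0.1, -0.6]
t 24.95 riser-frame tcp [ -28.5 -116.5   33.7] F riser [-0.1 -0.1 -0.6] w 0.0
```

```bash
python3 -m creep '[{"rx":0,"ry":0,"rz":0,"tx":1,"ty":0,"tz":0,"hand":1}]'|grep force; python3 goal.py
```

```text
force: [-1.2, -0.5, -0.5]
t 25.05 riser-frame tcp [ -27.5 -116.4   33.8] F riser [-1.2 -0.4 -0.5] w -0.0
```

```bash
python3 -m creep '[{"rx":0,"ry":0,"rz":0,"tx":1,"ty":0,"tz":0,"hand":1}]'|grep force; python3 goal.py;  python3 -m creep '[{"rx":0,"ry":0,"rz":0,"tx":1,"ty":0,"tz":0,"hand":1}]'|grep force; python3 goal.py
```

```text
force: [-5.6, -0.9, 0.9]
t 25.15 riser-frame tcp [ -26.8 -116.3   33.7] F riser [-5.6 -0.7  0.9] w -0.001
force: [-8.8, -0.9, 3.9]
t 25.25 riser-frame tcp [ -26.6 -116.3   33.5] F riser [-8.8 -0.6  3.9] w 0.0
```

The catch is on its stop. Back off, lift clear and look.

```bash
python3 -m creep '[{"rx":0,"ry":0,"rz":0,"tx":-20,"ty":0,"tz":0,"hand":1},{"rx":0,"ry":0,"rz":0,"tx":-40,"ty":0,"tz":-20,"hand":1},{"rx":0,"ry":0,"rz":0,"tx":-60,"ty":0,"tz":-65,"hand":1},{"rx":0,"ry":0,"rz":0,"tx":-60,"ty":40,"tz":-90,"hand":1},{"rx":0,"ry":0,"rz":0,"tx":-60,"ty":85,"tz":-100,"hand":1},{"rx":0,"ry":0,"rz":0,"tx":-60,"ty":130,"tz":-100,"hand":1},{"rx":0,"ry":0,"rz":0,"tx":-60,"ty":170,"tz":-100,"hand":1},{"rx":0,"ry":0,"rz":0,"tx":-60,"ty":170,"tz":-100,"hand":1}]'
python3 - <<'E'
from h import *
for n,(a,b,c,d) in dict(top=(115,230,175,325),side=(125,285,165,285)).items():
    p=viewer.grab_frame(n); z=p["pixels"][a:b,c:d]; np.save(n+"8.npy",p,allow_pickle=True)
    k=3.75 if n=="side" else 5.2
    cv2.imwrite(f"pics/{n}8.png",cv2.resize(z,None,fx=k,fy=k,interpolation=cv2.INTER_CUBIC))
E
```

```text
clock: 26.05
position: [0.4871, -0.2629, 0.1339]
tool_rot: [3.139, -0.001, 0.035]
force: [0.1, 0.6, -0.2]
grip_width: -0.0003
```

View pics/top8.png

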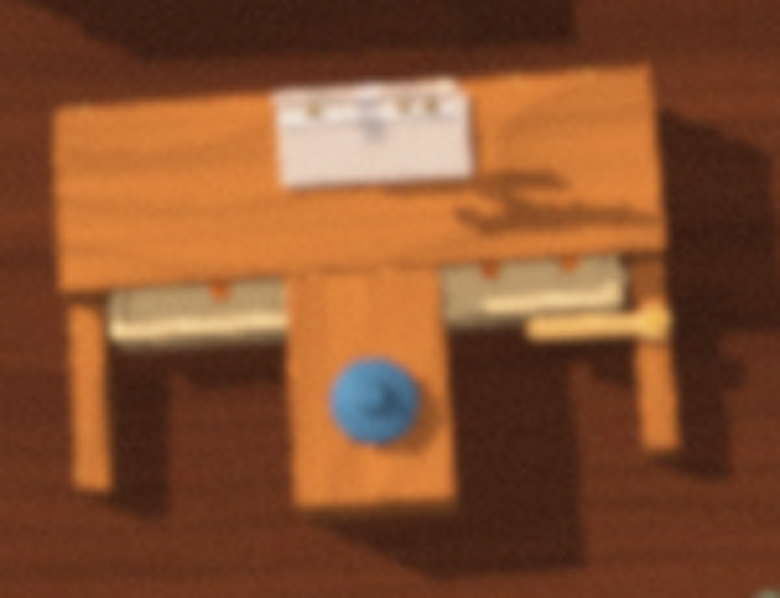

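View pics/side8.png

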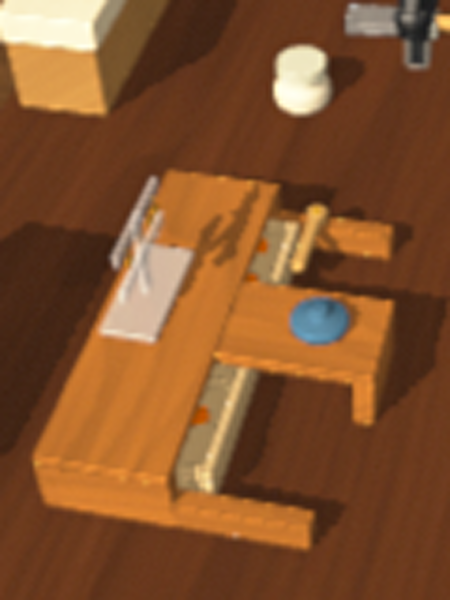

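The tray front runs parallel to the deck edge, from (113,341) to (624,308). The catch lies straight across it, from (655,322) to (530,328). Nothing else has moved and the gripper is clear, so I'm handing in.

```bash
python3 -c "
from workcell import bot
print(bot.observe()['clock'],bot.job_done())"
```

```text
the job is handed in; nothing more can be done
26.15 None
```

The tray is home and the catch is across its front. I handed the job in at 26.15 s of the 72 s allowed. No verdict was reported, so this rests on my own checks.

- **Tray:** I pushed with the closed fingers on its front, right, left, right, left. Each end finished with a sharp force rise at the stop. The highest reading was about 17 N along the push, 21 N in total, with 25 N allowed. A light re-touch on the right end met the stop again.
- **Catch:** I swung it from about -0.5 rad across the tray's front until it met its stop at about 9 N, then backed off and lifted the arm clear.
- **Last pictures:** The tray front is parallel to the deck edge, and the catch lies straight across its right end. The pegs are in the tray and the earring stand and incense holder have not moved. I did not re-measure the things farther out (hanger, dish, jar, brush, tin); no move was planned near them.

One check was not clean. The image measurement put the tray front between -0.2 mm at the left end and about -4 mm at the right, with -4 mm being the limit. The finger contact positions at the two stops also differed by about 1.5 mm. I put both down to calibration and fit error of about 2 to 3 mm, because both ends were felt hard against the stop.

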